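Take the front jar from a gravity rack and stow it in a pull-out tray

ROBOT

A 6-joint arm with a two-finger parallel gripper is mounted at the origin on a cart in front of the work surface, level with it; the furniture and walls round the work are solid. World frame = base frame: x ahead of the robot, y to its left, z up, the work surface at z = 0. Lengths are in mm, angles in rad, forces in N, time in s.
With the tool pointing down it reaches from about 150 to 775 mm from the base axis. Payload 6.1 kg.
Tool frame: the origin (TCP) lies at the very end of the fingers, on their centre line; the grasp point (between the pads) lies 19 mm behind it; z points along the fingers, y is the direction in which the jaws open and shut (so a half turn about z gives the same grasp; the last joint's range is limited). The gripper opens to 85 mm and grips with 20 to 120 N. Pads are 22 mm wide; open, the fingers measure 114 mm over their backs; the gripper's body (76 mm by 85 mm) begins 54 mm behind the grasp point. The pads swing forward as they close: fully open they stand 13 mm farther back than shut.
Start: joints at [-1.225, 0.126, -0.04, 1.405, 0, 1.571], TCP at [177.941, -493.908, 231.295] pointing down, gripper open.
Joint ranges: [-2.72, 2.72], [-0.95, 1.95], [-1.27, 1.35], [-1.78, 2.02], [-1.46, 1.47], [-3.14, 3.14]. Speed limits (rad/s): [2.39, 2.39, 3.01, 3.14, 3.14, 3.14].

INTERFACE

Orientations are given as a rotation vector (axis times angle).
In Python, from rig import manip gives the robot as it stands. Calls block until the motion is done:
- manip.move_to(position, orientation): joint-space move of the TCP to a pose.
- manip.move_linear(position, frame=None, v=150, threshold=None): straight line of the TCP; frame=None keeps the orientation; v is the mean speed in mm/s. With threshold (N) it stops when the force on the tool has changed by that much, and returns True; else False.
- manip.move_j(angles): joint-space move.
- manip.set_gripper(opening, newtons=None): opening from 0.0 (shut) to 1.0 (fully open); newtons is the grip in N (None keeps the last); returns when the fingers have stopped.
- manip.sleep(seconds).
- manip.inverse_kinematics(position, orientation): joint angles nearest the present ones, or None.
- manip.state(): the state.
- manip.read_camera(name): name is "scene" or "top"; returns the picture (400x640x3 uint8, blue, green, red); there is no depth.
- manip.camera_info(name): a dict with "fx", "fy", "cx", "cy" (pixels), "R" (3x3) and "t" (3): a world point X has camera coordinates R X + t. Camera axes: x right, y down, z forward; pixel columns grow to the right and rows downward; lengths in mm; the calibration is good to about 2 mm. A picture is of the moment at which its call begins. camera_info takes no time and is no camera call.
A pose or a line that the arm cannot do raises manip.Unreachable and nothing moves.
- manip.close_job(): hands the job in, once; it reports no verdict.
The state is a dict: "time": time; "q": joint angles; "dq": joint speeds; "tau": joint torques, N m; "ee_pos": TCP position; "eef_rot": TCP orientation; "contact_force": force on the tool from outside, world axes, zero at the start; "torque": the same for the moment, N m; "finger_gap": opening from 0.0 (shut) to 1.0 (fully open).
Only numpy, scipy, OpenCV 4.12 (cv2) and the standard library are available. Lean on these libraries where they do the work, as an engineer would, in place of code of your own. Each camera call takes 0.05 s, during which the arm holds its last target.

TASK

Take the front sample jar out of the sloping roller lane, so that the two jars behind it roll down and the next one comes up against the front stop. Stand the taken jar upright on the floor of the open pull-out tray of the small grey cabinet, setting it down in the grip rather than dropping it, and then push the tray fully shut with the jar inside. Keep the other two jars standing in the lane and leave the things lying about where they are.

Things in the scene. Friction and masses are not known exactly. Their poses are not given: they have to be found in the camera images.
- rack: Fixed aluminium two-level gravity rack, 205 long (x), 95 wide (y), 235 high with tins. Origin: centre of its underside on the worktop; x points uphill to the back, z up; front stop at -x. Lower lane: free rollers sloping 12 degrees (0.209 rad) down to -x, between guide rails 75 apart outside, 18 above the rollers. Front stop: 14 above the rollers, 6 thick. (mm)
- lane_front (a point): Point on the lower lane's roller surface where the bottom centre of a jar lies when it stands against the front stop; axes are those of the rack. Beside a jar here the sides are open above the rails; side plates begin 50 mm uphill.
- roof_edge (a point): Middle of the lower front edge of the upper lane, which (with its 22 mm stop and two tins fixed on it) roofs over the jars behind the front one: 38 mm uphill of that jar's axis and 34 mm above its lid. Because of it the gripper must lean back 20 to 40 degrees from vertical, its body away from the roof (to the rack's -x). Axes are those of the rack.
- front_jar: Jar to take: clear sample jar with soil and pale lid, 62 mm across, 78 high, 0.2-0.33 kg, lowest in the lane, against the stop. Origin: bottom centre; z up through the lid, at first square to the lane, so leaning 12 degrees to the rack's front. Grasp it across the rack's y, 45-60 mm above its bottom. Lift it square to the lane over 14 mm to clear the stop before moving it away.
- next_jar: The like jar just behind it in the lane (62 mm across, 78 mm high). Origin: bottom centre, z up through the lid. It starts 62 mm uphill of the front jar, leaning on it, and rolls down by itself.
- last_jar: The like third jar, uphill of the next one. Origin: centre of its bottom, z up through the lid.
- cabinet: Small fixed grey steel cabinet on the worktop: 160 mm deep (x), 174 wide (y), 134 high, open in front. Origin: centre of its underside; its open front face is at x = -80 mm, towards the robot; z up. The underside of its top is 126 mm above the worktop, 30 mm above the lid of a jar standing in the tray.
- tray (a joint): White pull-out tray of the cabinet: 0 is shut (front panel against the cabinet's front face); grows in metres as it comes out along the cabinet's -x, at most 0.135; starts partly open. About 1.5 N of friction; stays where it is left. The length of tray open to the sky, from the back of the front panel to the cabinet's front face, equals this value.
- tray_floor (a point): Centre of the tray's floor, 18 mm above the worktop, moves with the tray; axes are those of the cabinet. Inside, the tray is 147 mm long (x) from the back of the front panel at x = -73.5 mm, and 140 mm wide (y); side walls 30 mm above the floor. Front panel: 10 mm thick, 170 wide, its top 46 mm above the floor.
- tray_lip (a point): Middle of the outer edge of the finger lip along the top of the tray's front panel, 58 mm above the worktop; the lip stands 14 mm out from the panel, is 8 mm thick and 150 mm long (y). Pushing here, or on the panel below it, along the cabinet's +x shuts the tray.
- drop_weight_rig: Fixed drop-weight rig between the rack and the cabinet, far taller than the arm can lift over: round base about 210 mm across and 75 mm high, origin at the middle of its base on the worktop, with two columns and plates above it within the same circle. Carry the jar round its front, on the robot's side.
- beech_block: Bystander: plain wooden block 48 x 105 x 24 mm lying on the worktop; origin centre of its underside.
- stopwatch: Bystander: black stopwatch 74 x 61 x 17 mm lying on the worktop; origin centre of its underside.
- evap_dish: Bystander: white porcelain dish, 84 mm across, 32 mm high; origin centre of its underside.

How it is judged:
By the outcome, as a careful person would: the job done as asked, in the order asked, and still so for the second after the job is handed in, with the robot touching nothing.
It also fails if it takes over 54 s, if anything falls off the work surface, if the arm or the gripper's body presses on something with over 40 N, if the wrist force passes 120 N, or if a joint passes its speed limit or range.

## Working session

There is one attempt and no reset: what is moved stays moved. The work goes in short steps, each a Python script; the robot and the scene stay as the last script left them, time stands still between calls to the robot, and variables do not carry over. Pictures are saved under pics/ and viewed, and the job is handed in when it is done.

```bash
ls; mkdir -p pics
python3 - <<'E'
from rig import manip
import cv2
for n in("scene","top"):
    cv2.imwrite(f"pics/{n}0.png",manip.read_camera(n)); c=manip.camera_info(n); print(n,c)
s=manip.state();print(s['time'],s['ee_pos'],s['eef_rot'],s['contact_force'])
E
```

```text
pics
scene {'fx': 369.8325769654016, 'fy': 369.8325769654016, 'cx': 315.55985528394575, 'cy': 193.86989001129157, 'R': array([[-0.81614795, -0.5775069 , -0.0197055 ],
       [-0.37746293,  0.55864078, -0.7385406 ],
       [ 0.43752059, -0.5953203 , -0.67392097]]), 't': array([440.90751241, 327.18703188, 807.75382508])}
top {'fx': 494.89530270843153, 'fy': 494.89530270843153, 'cx': 323.31651172493315, 'cy': 196.9016120558796, 'R': array([[ 0.02446528, -0.99948731,  0.0206536 ],
       [-0.99415995, -0.02649663, -0.1046132 ],
       [ 0.10510682, -0.01797359, -0.9942985 ]]), 't': array([ -61.34330605,  560.41212967, 1561.65253448])}
0.1 [ 177.83081842 -493.57927047  230.60935171] [-3.09338596e+00 -5.40241577e-01  3.59192499e-04] [ 0.2335023  -0.01016365 -0.71119142]
```

View pics/scene0.png

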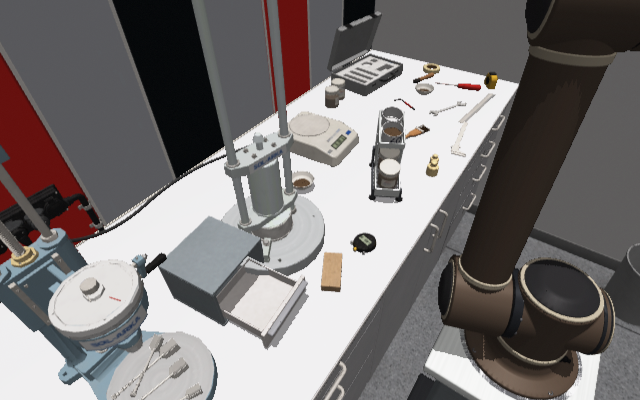

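View pics/top0.png

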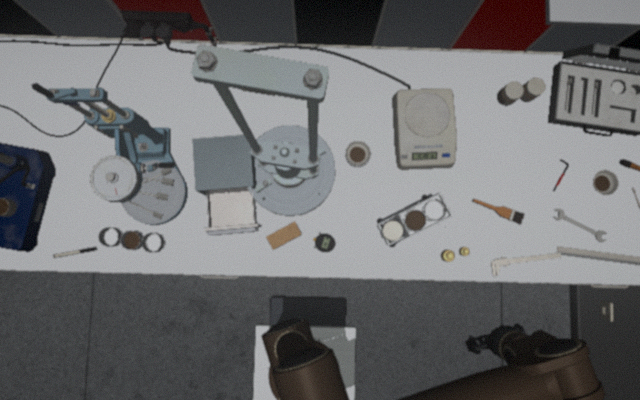

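Run:
```python
import cv2
a=cv2.imread('pics/top0.png');b=cv2.imread('pics/scene0.png')
cv2.imwrite('pics/c1.png',cv2.resize(a[180:260,365:465],None,fx=8,fy=7.5*8/7.5*0.9375,interpolation=cv2.INTER_CUBIC)[:600])
cv2.imwrite('pics/c2.png',cv2.resize(a[125:255,180:340],None,fx=4.6,fy=4.6,interpolation=cv2.INTER_CUBIC))
cv2.imwrite('pics/c3.png',cv2.resize(b[95:210,350:450],None,fx=5,fy=5,interpolation=cv2.INTER_CUBIC))
cv2.imwrite('pics/c4.png',cv2.resize(b[210:350,150:390],None,fx=3.3,fy=3.3,interpolation=cv2.INTER_CUBIC))
```

```text
(no output)
```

View pics/c1.png

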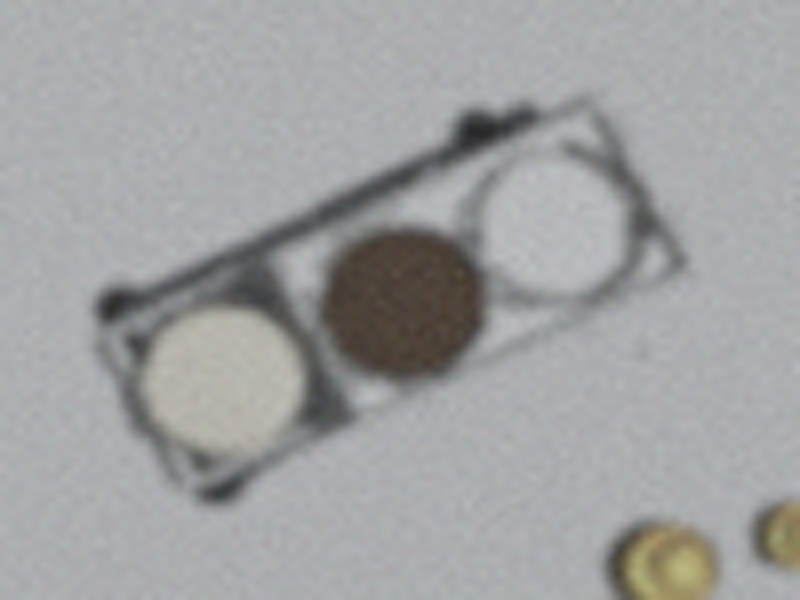

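View pics/c2.png

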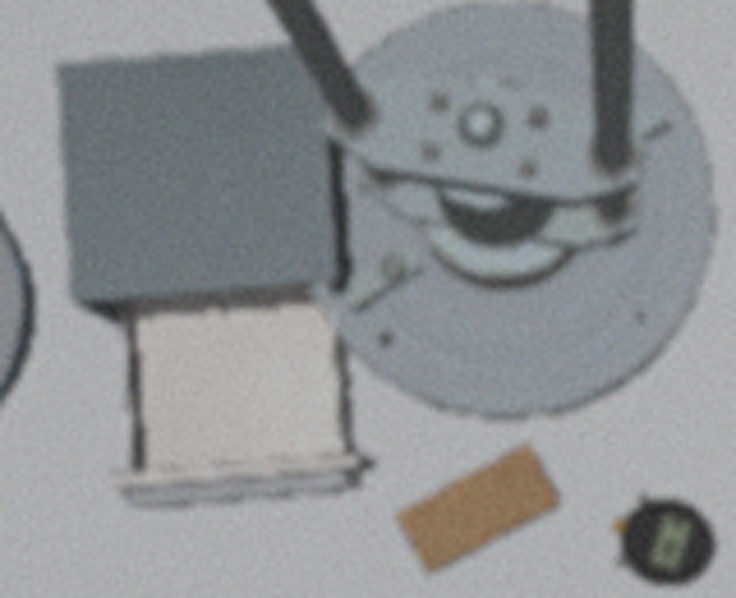

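View pics/c3.png

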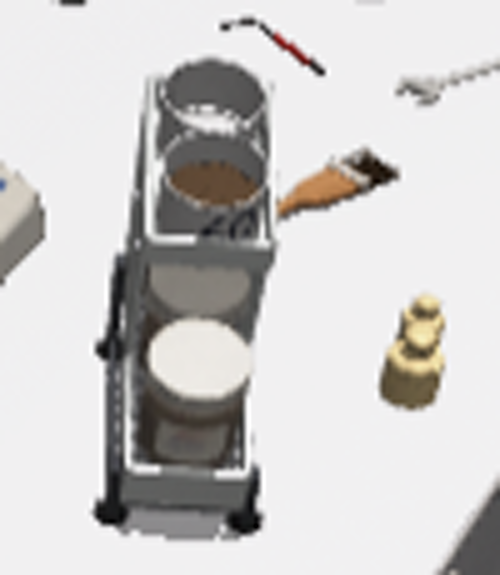

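View pics/c4.png

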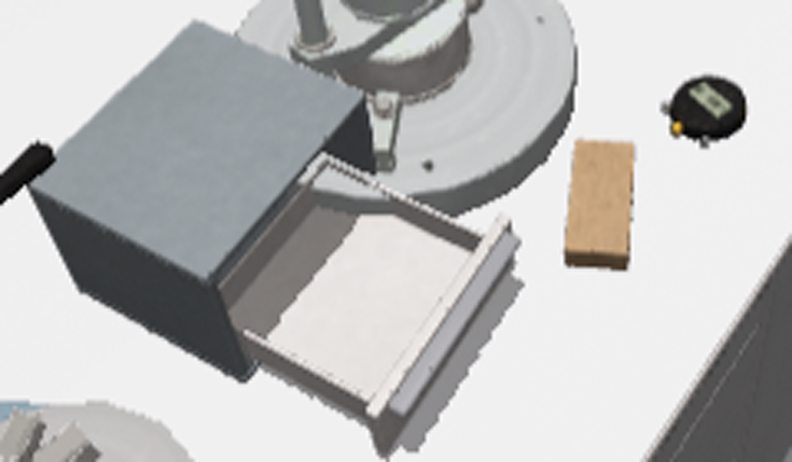

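```bash
cat > h.py <<'E'
from rig import manip
import numpy as np
C={n:manip.camera_info(n) for n in("scene","top")}
def ray(n,u,v):
    c=C[n];o=-c['R'].T@c['t'];d=c['R'].T@np.array([(u-c['cx'])/c['fx'],(v-c['cy'])/c['fy'],1]);return o,d
def atz(n,uv,z):
    o,d=ray(n,*uv);return o+d*(z-o[2])/d[2]
def tri(us,ut):
    A=[];b=[]
    M=np.zeros((3,3));r=np.zeros(3);L=[]
    for n,uv in(("scene",us),("top",ut)):
        o,d=ray(n,*uv);d=d/np.linalg.norm(d);P=np.eye(3)-np.outer(d,d);M+=P;r+=P@o;L.append((o,P))
    X=np.linalg.solve(M,r);return X,[np.linalg.norm(P@(X-o)) for o,P in L]
def proj(n,X):
    c=C[n];p=c['R']@np.asarray(X)+c['t'];return np.array([c['fx']*p[0]/p[2]+c['cx'],c['fy']*p[1]/p[2]+c['cy']])
E
cat > m1.py <<'E'
from h import *
np.set_printoptions(precision=1,suppress=True)
T1=lambda x,y:(365+(x+.5)/8-.5,180+(y+.5)/7.5-.5)
T2=lambda x,y:(180+(x+.5)/4.6-.5,125+(y+.5)/4.6-.5)
S3=lambda x,y:(350+(x+.5)/5-.5,95+(y+.5)/5-.5)
S4=lambda x,y:(150+(x+.5)/3.3-.5,210+(y+.5)/3.3-.5)
print('cams',[ray(n,0,0)[0] for n in C])
print('lid',tri(S3(200,359),T1(222,380)))
print('tin1',tri(S3(219,170),T1(403,303)))
for nm,s,t in(('footL',(110,512),(115,305)),('footR',(243,518),(215,490)),('footLb',(107,348),(478,128))):
    print(nm,tri(S3(*s),T1(*t)),atz('top',T1(*t),8))
for p in((590,100),(683,262)):print('backcorner@z213',atz('top',T1(*p),210))
print('cabinet top'); 
for nm,s,t in(('FL',(210,278),(335,283)),):pass
for t in((60,65),(72,300),(335,285)):print('top',atz('top',T2(*t),134))
for s in((30,185),(208,280),(368,97),(200,20)):print('scene',atz('scene',S4(*s),134))
print('panel/lip')
for t in((122,480),(128,503),(358,462),(360,485)):print('top z64/58',atz('top',T2(*t),64),atz('top',T2(*t),58))
for s in((370,410),(505,220),(395,412),(520,240)):print('scene z64/58',atz('scene',S4(*s),64),atz('scene',S4(*s),58))
print('block',[atz('top',T2(*t),24) for t in((530,445),(560,500),(430,572),(398,517))])
print('sw',atz('top',T2(668,540),17))
print('rigbase',[atz('top',T2(*t),75) for t in((715,220),(520,418),(520,2))])
E
python3 m1.py
```

```text
cams [array([129.9, 552.7, 794.7]), array([ 394.5,  -18.4, 1612.6])]
lid (array([ 455.6, -255.8,  124.9]), [np.float64(0.8977369615218201), np.float64(0.8977369615217707)])
tin1 (array([ 481.6, -305.3,  217.9]), [np.float64(1.7816232726312584), np.float64(1.7816232726312737)])
footL (array([ 491.2, -231.5,    3.9]), [np.float64(1.8539951282632743), np.float64(1.8539951282633442)]) [ 492.7 -230.1    8. ]
footR (array([ 415.6, -271.1,    7. ]), [np.float64(1.9547230725863431), np.float64(1.954723072586354)]) [ 413.8 -271.7    8. ]
footLb (array([ 573.9, -379.7,    2. ]), [np.float64(0.6463965084639373), np.float64(0.6463965084639269)]) [ 573.8 -378.1    8. ]
backcorner@z213 [ 563.1 -373.1  210. ]
backcorner@z213 [ 501.9 -406.4  210. ]
cabinet top
top [717.2 354.5 134. ]
top [561.9 338.7 134. ]
top [576.3 168.4 134. ]
scene [710.  355.2 134. ]
scene [556.9 337.9 134. ]
scene [573.8 169.  134. ]
scene [730.9 183.5 134. ]
panel/lip
top z64/58 [448.3 315.6  64. ] [448.5 316.9  58. ]
top z64/58 [432.9 310.8  64. ] [433.  312.1  58. ]
top z64/58 [464.5 157.   64. ] [464.7 157.6  58. ]
top z64/58 [448.9 155.   64. ] [449.2 155.7  58. ]
scene z64/58 [447.6 322.3  64. ] [450.2 320.4  58. ]
scene z64/58 [462.9 159.7  64. ] [465.6 156.5  58. ]
scene z64/58 [433.8 314.3  64. ] [436.3 312.3  58. ]
scene z64/58 [444.1 167.2  64. ] [446.7 164.   58. ]
block [array([481.2,  42.3,  24. ]), array([443.4,  20.3,  24. ]), array([391.4, 108.8,  24. ]), array([428.8, 132.3,  24. ])]
sw [417.7 -55.7  17. ]
rigbase [array([635.3, -81.1,  75. ]), array([496.5,  47.7,  75. ]), array([783.4,  56.6,  75. ])]
```

```bash
cat > ov.py <<'E'
from h import *
import cv2,sys
def Rz(a):c,s=np.cos(a),np.sin(a);return np.array([[c,-s,0],[s,c,0],[0,0,1]])
def draw(outs,cab,yaw,tr,lid,ryaw):
    curves=[]
    P=lambda pts:[np.array([cab[0],cab[1],0])+Rz(yaw)@np.array(p,float) for p in pts]
    def rect(x0,x1,y0,y1,z):return P([(x0,y0,z),(x1,y0,z),(x1,y1,z),(x0,y1,z),(x0,y0,z)])
    curves.append((rect(-80,80,-87,87,134),(0,0,255)))
    curves.append((P([(-80,-87,134),(-80,-87,0),(-80,87,0),(-80,87,134)]),(0,0,255)))
    curves.append((rect(-90-tr,-80-tr,-85,85,64),(0,160,0)))
    curves.append((rect(-104-tr,-90-tr,-75,75,58),(255,0,0)))
    curves.append((rect(-80-tr,-80,-70,70,18),(255,0,255)))
    xr=np.array([np.cos(ryaw),np.sin(ryaw),0]);yr=np.array([-xr[1],xr[0],0]);t=np.radians(12)
    jz=-np.sin(t)*xr+np.array([0,0,np.cos(t)]);jx=np.cos(t)*xr+np.array([0,0,np.sin(t)])
    lid=np.array(lid)
    for h,r in((0,31),(-78,31)):
        curves.append(([lid+h*jz+r*(np.cos(a)*jx+np.sin(a)*yr) for a in np.linspace(0,6.2832,40)],(0,0,255)))
    e=lid+38*jx+34*jz
    curves.append(([e-40*yr,e+40*yr],(255,0,0)))
    b=lid-78*jz
    curves.append(([b-31*jx+14*jz-37.5*yr,b-31*jx+14*jz+37.5*yr],(0,160,0)))
    curves.append(([b+18*jz-37.5*yr-37*jx,b+18*jz-37.5*yr+100*jx],(0,160,0)))
    curves.append(([b+18*jz+37.5*yr-37*jx,b+18*jz+37.5*yr+100*jx],(0,160,0)))
    ims=[]
    for n,(x0,y0,w,h,s) in outs:
        im=cv2.imread(f'pics/{n}0.png')[y0:y0+h,x0:x0+w];im=cv2.resize(im,None,fx=s,fy=s,interpolation=cv2.INTER_CUBIC)
        for pts,c in curves:
            q=np.array([((proj(n,p)-[x0,y0])+.5)*s-.5 for p in pts]);cv2.polylines(im,[q.round().astype(int)],False,c,1,cv2.LINE_AA)
        ims.append(im)
    return ims
E
cat > ov1.py <<'E'
from ov import *
yaw=np.radians(5.3)
cab=np.array([567.5,253.6])+80*np.array([np.cos(yaw),np.sin(yaw)])
a=draw([('top',(185,145,90,100,4)),('top',(365,180,100,80,4)),('scene',(150,205,170,145,2)),('scene',(350,95,100,115,3.4))],cab,yaw,.103*1000,[455.6,-255.8,124.9],np.radians(-61.8))
H=np.full((800,760,3),255,np.uint8)
H=np.full((600,800,3),255,np.uint8)
def put(im,x,y):
    h,w=im.shape[:2];h=min(h,600-y);w=min(w,800-x);H[y:y+h,x:x+w]=im[:h,:w]
put(a[0][:310],0,0);put(a[1][:310],365,0);put(a[2],0,312);put(cv2.resize(a[3],None,fx=.73,fy=.73),365,312)
cv2.imwrite('pics/ov1.png',H)
E
python3 ov1.py
```

```text
(no output)
```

View pics/ov1.png

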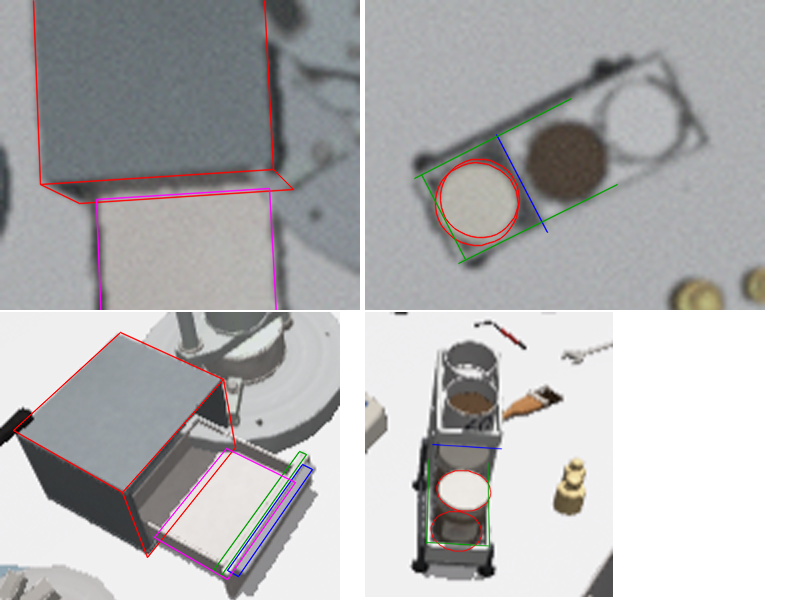

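```bash
cat > plan.py <<'E'
from h import *
from scipy.spatial.transform import Rotation as Ro
ry=np.radians(-61.8);t=np.radians(12)
Z=np.array([0,0,1.]);X=np.array([np.cos(ry),np.sin(ry),0])
jz=-np.sin(t)*X+np.cos(t)*Z; jx=np.cos(t)*X+np.sin(t)*Z
lid=np.array([455.6,-255.8,124.9]);bot=lid-78*jz
cyaw=np.radians(5.3);CX=np.array([np.cos(cyaw),np.sin(cyaw),0])
face=np.array([567.5,253.6,0])
H=49
def rot(fwd,lean,flip):
    """tool z = down, leaning: body away from fwd by lean deg"""
    l=np.radians(lean);z=-np.cos(l)*Z+np.sin(l)*fwd
    y=np.cross(Z,fwd)*flip
    return Ro.from_matrix(np.c_[np.cross(y,z),y,z])
def tcp(gp,R): return gp+19*R.as_matrix()[:,2]
E
python3 - <<'E'
from plan import *
np.set_printoptions(precision=2,suppress=True)
print('bot',bot, 'dist lid',np.hypot(*lid[:2]))
for f in(1,-1):
  for lean in(25,30,34):
    R=rot(X,lean,f);g=bot+H*jz;a=R.as_matrix()[:,2]
    print(f,lean)
    for nm,p in(('pre',g-110*a),('g',g),('lift',g+22*jz),('out',g+30*jz-110*jx)):
        print(nm,manip.inverse_kinematics(tcp(p,R),R.as_rotvec()))
  for lean in(18,22,34,40):
    R=rot(CX,lean,f);p=face-52*CX+(18+H)*Z
    for nm,q in (('over',p+110*Z),('place',p),('push',face-(24)*CX+52*Z-19*R.as_matrix()[:,2])):
        print('cab',lean,nm,manip.inverse_kinematics(tcp(q,R),R.as_rotvec()))
E
```

```text
bot [ 463.26 -270.09   48.6 ] dist lid 522.498803826382
1 25
pre [-0.3  -0.19 -0.53  0.91 -0.3   0.73]
g [-0.37 -0.07 -0.66  0.63 -0.28  0.66]
lift [-0.37 -0.09 -0.63  0.69 -0.28  0.66]
out [-0.16 -0.22 -0.76  0.75 -0.34  0.87]
1 30
pre [-0.24 -0.24 -0.61  0.83 -0.38  0.76]
g [-0.34 -0.1  -0.73  0.54 -0.34  0.67]
lift [-0.33 -0.13 -0.7   0.6  -0.35  0.67]
out [-0.11 -0.24 -0.81  0.68 -0.42  0.9 ]
1 34
pre [-0.2  -0.27 -0.67  0.77 -0.45  0.79]
g [-0.31 -0.12 -0.78  0.46 -0.4   0.67]
lift [-0.31 -0.15 -0.75  0.52 -0.4   0.68]
out [-0.07 -0.26 -0.85  0.63 -0.49  0.92]
cab 18 over [ 0.51  0.   -0.37  0.9  -0.13  0.4 ]
cab 18 place [ 0.51  0.07 -0.55  0.65 -0.13  0.4 ]
cab 18 push [ 0.49  0.11 -0.51  0.66 -0.12  0.38]
cab 22 over [ 0.53 -0.04 -0.44  0.82 -0.16  0.4 ]
cab 22 place [ 0.53  0.04 -0.62  0.56 -0.16  0.4 ]
cab 22 push [ 0.51  0.07 -0.58  0.57 -0.15  0.39]
cab 34 over [ 0.58 -0.16 -0.63  0.56 -0.26  0.41]
cab 34 place [ 0.58 -0.05 -0.81  0.28 -0.26  0.41]
cab 34 push [ 0.56 -0.03 -0.78  0.27 -0.25  0.39]
cab 40 over [ 0.6  -0.2  -0.73  0.42 -0.32  0.4 ]
cab 40 place [ 0.6  -0.08
[... 498 characters left out ...]
0.4  -2.47]
lift [-0.31 -0.15 -0.75  0.52 -0.4  -2.46]
out [-0.07 -0.26 -0.85  0.63 -0.49 -2.22]
cab 18 over [ 0.51  0.   -0.37  0.9  -0.13 -2.74]
cab 18 place [ 0.51  0.07 -0.55  0.65 -0.13 -2.74]
cab 18 push [ 0.49  0.11 -0.51  0.66 -0.12 -2.76]
cab 22 over [ 0.53 -0.04 -0.44  0.82 -0.16 -2.74]
cab 22 place [ 0.53  0.04 -0.62  0.56 -0.16 -2.74]
cab 22 push [ 0.51  0.07 -0.58  0.57 -0.15 -2.75]
cab 34 over [ 0.58 -0.16 -0.63  0.56 -0.26 -2.73]
cab 34 place [ 0.58 -0.05 -0.81  0.28 -0.26 -2.73]
cab 34 push [ 0.56 -0.03 -0.78  0.27 -0.25 -2.75]
cab 40 over [ 0.6  -0.2  -0.73  0.42 -0.32 -2.74]
cab 40 place [ 0.6  -0.08 -0.9   0.12 -0.32 -2.74]
cab 40 push [ 0.58 -0.05 -0.88  0.11 -0.31 -2.75]
```

Run:
```python
from plan import *
import cv2
np.set_printoptions(precision=2,suppress=True)
R=rot(X,31,1);g=bot+H*jz;a=R.as_matrix()[:,2];rv=R.as_rotvec()
manip.set_gripper(1.0)
manip.move_to(tcp(g-150*X+150*Z,R),rv)
print(manip.state()['time'],manip.state()['ee_pos'])
manip.move_linear(tcp(g-70*a,R),v=150)
s=manip.state();print(s['time'],s['ee_pos'],tcp(g-70*a,R),s['contact_force'],s['finger_gap'])
b=manip.read_camera('scene');t=manip.read_camera('top')
for im,n in((b,'scene'),(t,'top')):
  for p,c in((tcp(g-70*a,R),(0,0,255)),(g,(0,255,0)),(lid,(255,0,0))):
    cv2.circle(im,tuple(int(round(v)) for v in proj(n,p)),1,c,-1)
o=np.zeros((540,800,3),np.uint8)
x=cv2.resize(b[60:240,320:460],None,fx=3,fy=3);o[:540,:420]=x
x=cv2.resize(t[170:270,350:445],None,fx=4,fy=4);o[:400,420:800]=x
cv2.imwrite('pics/pre.png',o)
```

```text
1.8667 [ 392.36 -137.98  230.47]
2.9833 [ 446.09 -237.96  140.73] [ 446.04 -237.96  140.25] [-0.85  0.23  1.42] 1.0012080778196768
```

View pics/pre.png

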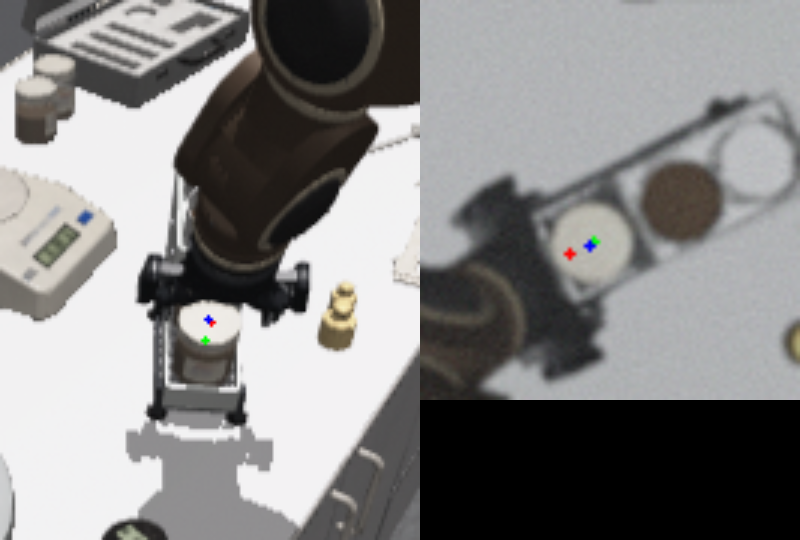

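Run:
```python
from plan import *
import cv2
np.set_printoptions(precision=2,suppress=True)
R=rot(X,31,1);g=bot+H*jz
hit=manip.move_linear(tcp(g,R),v=60,threshold=8)
s=manip.state();print(hit,s['time'],s['ee_pos'],tcp(g,R),s['contact_force'])
b=manip.read_camera('scene');t=manip.read_camera('top')
o=np.zeros((540,800,3),np.uint8)
o[:540,:420]=cv2.resize(b[60:240,320:460],None,fx=3,fy=3)
o[:400,420:800]=cv2.resize(t[170:270,350:445],None,fx=4,fy=4)
cv2.imwrite('pics/atg.png',o)
if not hit:
    manip.set_gripper(0.0,35)
    s=manip.state();print(s['time'],s['finger_gap'],s['contact_force'],s['ee_pos'])
```

```text
False 4.4 [ 463.32 -269.71   80.68] [ 463.07 -269.74   80.25] [ 1.16 -0.1   0.12]
4.8417 0.7152131656687608 [-1.15  1.55  4.53] [ 463.36 -269.76   80.77]
```

View pics/atg.png

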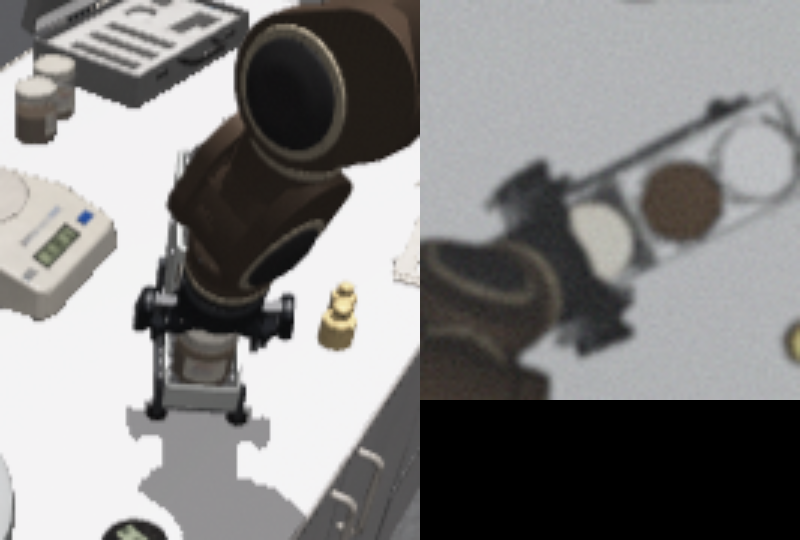

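Run:
```python
from plan import *
import cv2
np.set_printoptions(precision=2,suppress=True)
R=rot(X,31,1);g=bot+H*jz
manip.set_gripper(0.0,50)
p0=np.array(manip.state()['ee_pos']);f0=np.array(manip.state()['contact_force'])
manip.move_linear(p0+24*jz,v=50)
s=manip.state();print(s['time'],s['ee_pos']-p0,s['finger_gap'],s['contact_force']-f0)
manip.move_linear(p0+24*jz-90*X+5*Z,v=60)
s=manip.state();print(s['time'],s['ee_pos']-p0,s['finger_gap'],s['contact_force']-f0)
manip.move_linear(p0+24*jz-120*X+60*Z,v=120)
s=manip.state();print(s['time'],s['ee_pos'],s['finger_gap'],s['contact_force']-f0)
b=manip.read_camera('scene');t=manip.read_camera('top')
o=np.zeros((540,800,3),np.uint8)
o[:540,:420]=cv2.resize(b[60:240,320:460],None,fx=3,fy=3)
o[:400,420:800]=cv2.resize(t[170:270,350:445],None,fx=4,fy=4)
cv2.imwrite('pics/lift.png',o)
```

```text
5.7 [-2.56  4.7  23.2 ] 0.7146020980602753 [ 1.77 -3.06 -7.55]
7.35 [-44.79  83.53  28.47] 0.7132438842431228 [ 2.92 -2.97 -8.26]
8.025 [ 404.2  -159.65  163.84] 0.714996054154048 [ 2.82 -4.2  -8.91]
```

View pics/lift.png

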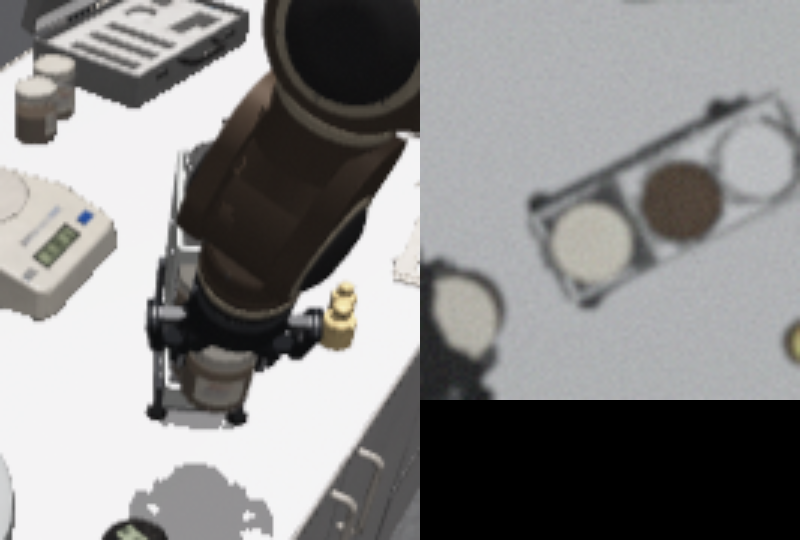

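```bash
cat > carry.py <<'E'
from plan import *
np.set_printoptions(precision=2,suppress=True)
Rg=rot(X,31,1)
pg=np.array([463.36,-269.76,80.77])
bt=Rg.inv().apply(bot-pg)          # jar bottom in tool frame
def pose(B,fwd,lean=19):
    R=rot(fwd,lean,1);return np.array(B)-R.apply(bt),R.as_rotvec()
yawv=lambda d:np.array([np.cos(np.radians(d)),np.sin(np.radians(d)),0])
tgt=face-51*CX
W=[pose((400,-150,125),yawv(-61.8)),pose((385,-40,130),yawv(-35)),pose((390,130,130),yawv(-12)),pose((tgt[0]-30,tgt[1],125),CX),pose((tgt[0],tgt[1],80),CX)]
E
python3 - <<'E'
from carry import *
import cv2
print(bt,tgt,'axis in tool->upright?',rot(X,19,1).apply(Rg.inv().apply(jz)))
for p,r in W: print(p,manip.inverse_kinematics(p,r))
for p,r in W[:4]:
    manip.move_linear(p,r,v=150)
    s=manip.state();print(s['time'],s['ee_pos'],s['finger_gap'])
manip.move_linear(W[4][0],W[4][1],v=60)
s=manip.state();print(s['time'],s['ee_pos'],W[4][0],s['finger_gap'],s['contact_force'])
b=manip.read_camera('scene');t=manip.read_camera('top')
o=np.zeros((600,800,3),np.uint8)
o[:480,:420]=cv2.resize(b[190:350,200:340],None,fx=3,fy=3)
o[:400,420:800]=cv2.resize(t[155:255,180:275],None,fx=4,fy=4)
cv2.imwrite('pics/over.png',o)
E
```

```text
[16.35 -0.24 27.7 ] [516.72 248.89   0.  ] axis in tool->upright? [-0.  0.  1.]
[ 403.26 -155.57  156.51] [-0.2  -0.22 -0.58  1.   -0.25  0.86]
[390.42 -43.5  161.51] [ 0.04 -0.35 -0.65  1.   -0.2   0.62]
[396.36 128.9  161.51] [ 0.46 -0.3  -0.62  0.98 -0.2   0.64]
[493.11 249.73 156.51] [ 0.54 -0.05 -0.44  0.88 -0.14  0.43]
[523.11 249.73 111.51] [ 0.51  0.02 -0.47  0.78 -0.13  0.4 ]
8.4833 [ 403.24 -156.78  155.87] 0.7139932510728685
9.3833 [390.35 -43.58 161.5 ] 0.7170005446465162
10.6833 [396.3  128.34 161.39] 0.7167679934667157
11.8667 [492.64 249.22 156.43] 0.7169721455194292
12.9167 [523.23 249.83 111.87] [523.11 249.73 111.51] 0.7118196017109482 [-0.51 -0.06 -1.76]
```

View pics/over.png

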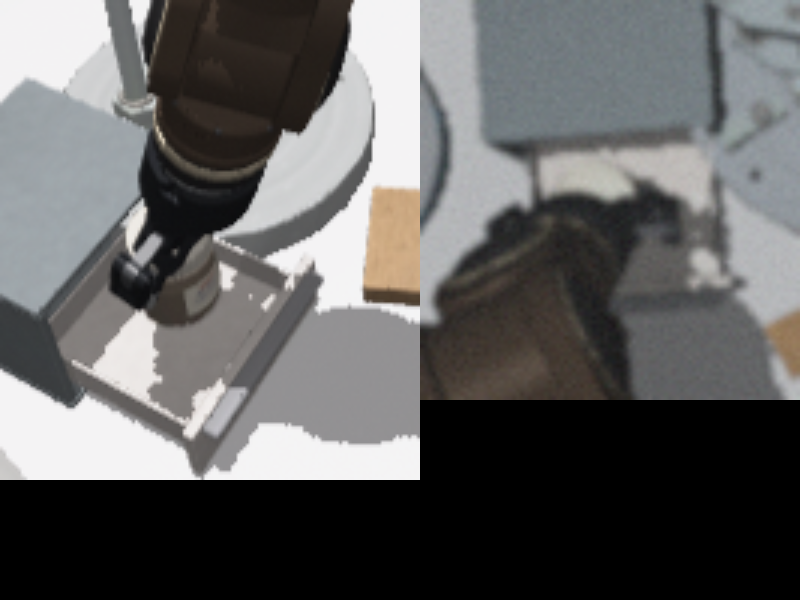

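Run:
```python
from carry import *
import cv2
P=lambda z:pose((tgt[0],tgt[1],z),CX)[0]
hit=manip.move_linear(P(26),v=50,threshold=8);print(hit,manip.state()['ee_pos'][2]-P(26)[2])
if not hit:
    hit=manip.move_linear(P(12),v=10,threshold=4)
s=manip.state();print(hit,s['time'],'bottom z est',s['ee_pos'][2]-P(0)[2],s['finger_gap'],s['contact_force'],s['torque'])
b=manip.read_camera('scene')
cv2.imwrite('pics/down.png',cv2.resize(b[190:350,200:340],None,fx=3.7,fy=3.7,interpolation=cv2.INTER_CUBIC))
```

```text
False 0.4853082559497821
True 15.1583 bottom z est 16.966162330686874 0.713570596951312 [0.32 0.26 4.22] [-0.08 -0.08  0.08]
```

View pics/down.png

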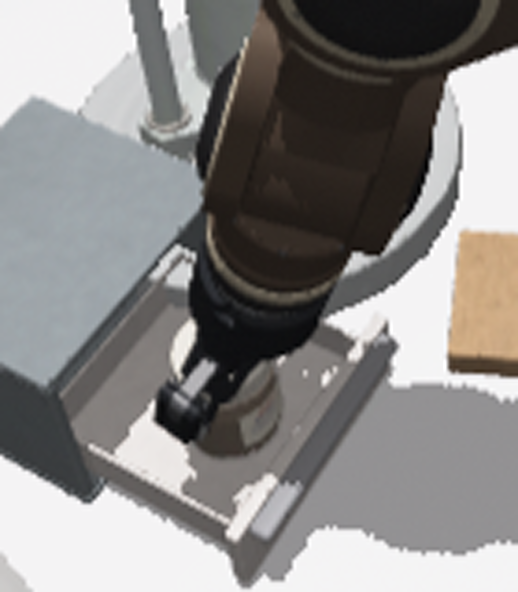

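Run:
```python
from carry import *
import cv2
manip.set_gripper(0.8); manip.sleep(0.2); manip.set_gripper(1.0)
s=manip.state();print(s['time'],s['finger_gap'],s['contact_force'])
R=rot(CX,19,1);a=R.as_matrix()[:,2];p=np.array(s['ee_pos'])
hit=manip.move_linear(p-90*a,v=90,threshold=8);print(hit)
manip.move_linear(p-90*a-100*CX+40*Z,v=200)
# raise out of the way & prep push
b=manip.read_camera('scene');t=manip.read_camera('top');print(manip.state()['time'])
o=np.zeros((600,800,3),np.uint8)
o[:480,:420]=cv2.resize(b[190:350,200:340],None,fx=3,fy=3)
o[:400,420:800]=cv2.resize(t[155:255,180:275],None,fx=4,fy=4)
cv2.imwrite('pics/rel.png',o)
```

```text
15.9667 0.9978151875395587 [ 0.34 -0.17  0.52]
False
17.9083
```

View pics/rel.png

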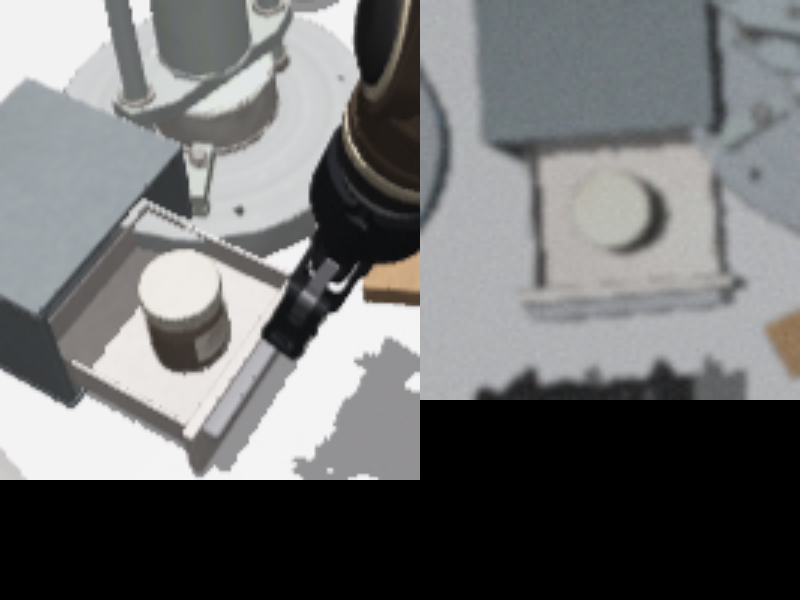

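```bash
cat > push.py <<'E'
from carry import *
import cv2
Rp=rot(CX,38,1);rv=Rp.as_rotvec()
lat=-3*np.cross(Z,CX)
Q=lambda d,z:face+lat-d*CX+z*Z
def pic(name):
    b=manip.read_camera('scene');t=manip.read_camera('top')
    o=np.zeros((600,800,3),np.uint8)
    o[:480,:420]=cv2.resize(b[190:350,200:340],None,fx=3,fy=3)
    o[:400,420:800]=cv2.resize(t[155:255,180:275],None,fx=4,fy=4)
    cv2.imwrite(name,o)
E
python3 - <<'E'
from push import *
for d,z in((185,160),(175,50),(20,50)):print(manip.inverse_kinematics(Q(d,z),rv))
manip.move_linear(Q(185,170),rv,v=150)
manip.set_gripper(0.0,30)
manip.move_linear(Q(175,50),v=120)
s=manip.state();print(s['time'],s['ee_pos'],Q(175,50),s['finger_gap'])
hit=manip.move_linear(Q(120,50),v=40,threshold=10)
s=manip.state();print(hit,s['time'],(s['ee_pos']-face)@CX,s['contact_force'])
pic('pics/p1.png')
E
```

```text
[ 0.82 -0.44 -0.84  0.64 -0.42  0.61]
[ 0.8  -0.31 -1.03  0.31 -0.41  0.59]
[ 0.56 -0.04 -0.84  0.16 -0.28  0.38]
20.3083 [393.87 234.8   50.72] [393.53 234.45  50.  ] 0.0013887873706047765
False 21.8333 -120.0622641345694 [-0.44  0.2   0.23]
```

View pics/p1.png

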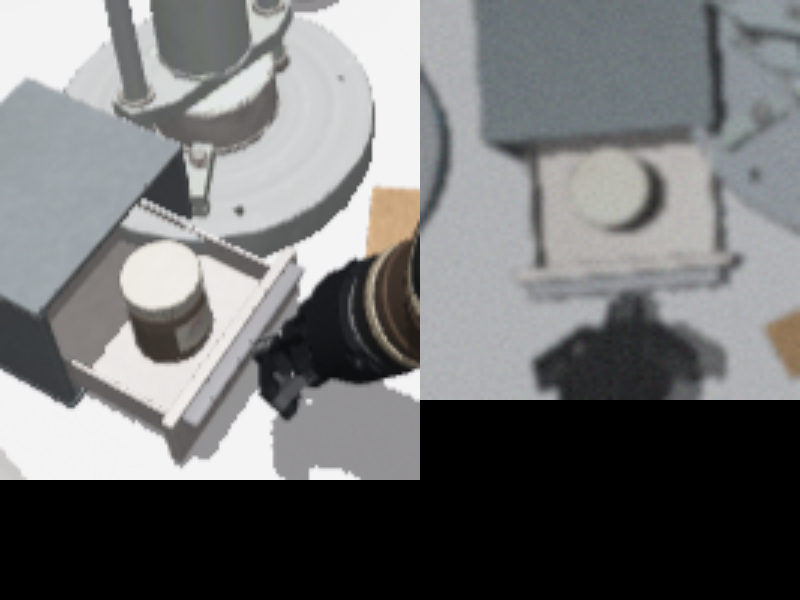

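Run:
```python
from push import *
hit=manip.move_linear(Q(45,50),v=50,threshold=12)
s=manip.state();print(hit,s['time'],(s['ee_pos']-face)@CX,s['contact_force'])
hit=manip.move_linear(Q(15,50),v=20,threshold=12)
s=manip.state();print(hit,s['time'],(s['ee_pos']-face)@CX,s['contact_force'])
pic('pics/p2.png')
```

```text
False 23.5833 -45.035638147674376 [-0.17  0.87  0.24]
True 24.475 -29.231728398956992 [-0.31  0.32  0.3 ]
```

View pics/p2.png

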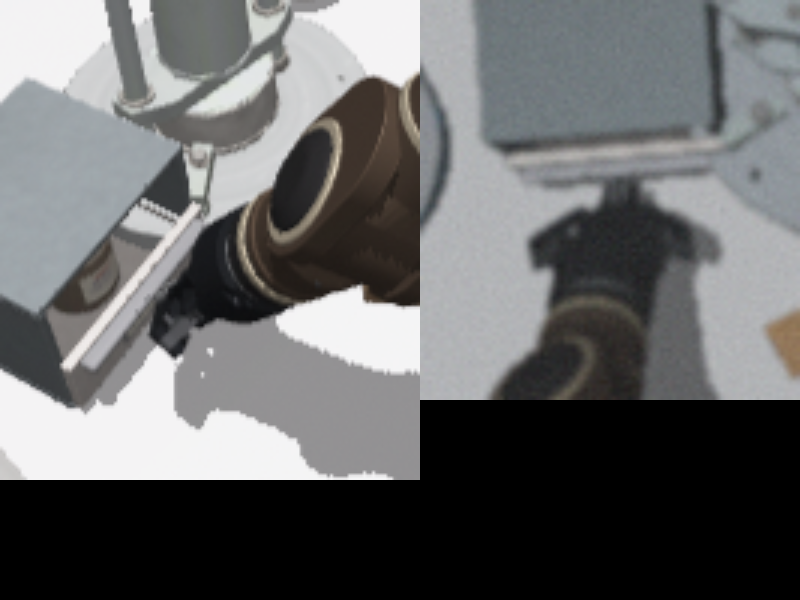

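Run:
```python
from push import *
hit=manip.move_linear(Q(10,50),v=15,threshold=20)
s=manip.state();print(hit,s['time'],(s['ee_pos']-face)@CX,s['contact_force'])
if hit:
    p=s['ee_pos']; manip.move_linear(p-60*CX,v=100); manip.move_linear(p-120*CX+120*Z,v=200)
print(manip.state()['time'],manip.state()['contact_force'])
b=manip.read_camera('scene');t=manip.read_camera('top')
cv2.imwrite('pics/scene1.png',b);cv2.imwrite('pics/top1.png',t)
import ov
yaw=cyaw;cab=face[:2]+80*CX[:2]
cv2.imread_=cv2.imread
ov.cv2.imread=lambda f:cv2.imread_(f.replace('0.png','1.png'))
ims=ov.draw([('scene',(150,205,150,140,2.6)),('top',(185,145,90,100,4))],cab,yaw,0,lid,ry)
raw=cv2.resize(b[205:345,150:300],None,fx=2.6,fy=2.6)
o=np.zeros((600,800,3),np.uint8)
o[:364,:390]=ims[0];o[:400,400:760]=ims[1]
o[364:600,:390]=cv2.resize(b[95:205,330:450],(390,358))[:236]
o[400:600,400:800]=cv2.resize(b[265:325,170:290],None,fx=400/120,fy=400/120)
cv2.imwrite('pics/fin.png',o)
```

```text
True 25.0083 -29.3058969125099 [ 0.1   0.52 -0.03]
26.575 [ 0.16  0.37 -0.25]
```

View pics/fin.png

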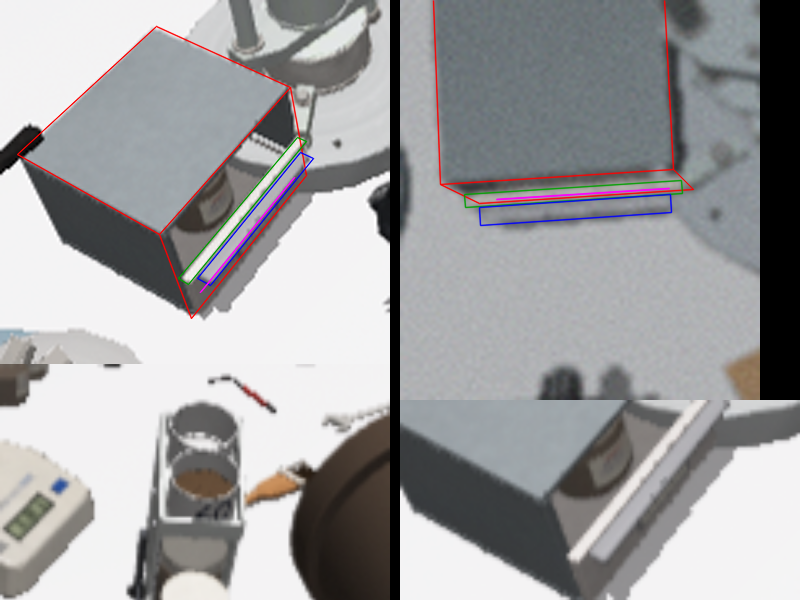

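View pics/scene1.png

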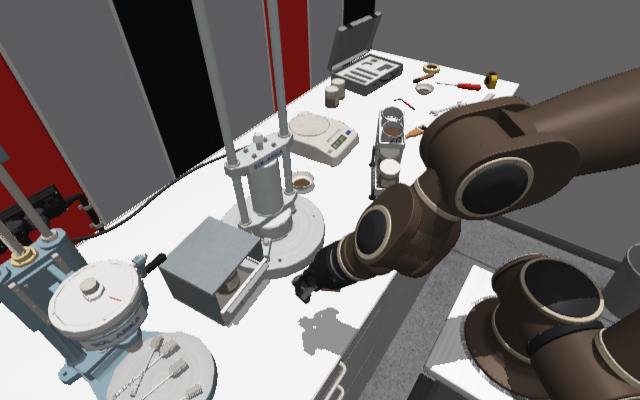

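Run:
```python
import cv2,numpy as np
b0=cv2.imread('pics/scene0.png');b=cv2.imread('pics/scene1.png');t0=cv2.imread('pics/top0.png');t=cv2.imread('pics/top1.png')
f=lambda im,x,y,w,h,W:cv2.resize(im[y:y+h,x:x+w],(W,int(W*h/w)),interpolation=cv2.INTER_CUBIC)
o=np.zeros((600,800,3),np.uint8)
for k,(B,T) in enumerate(((b0,t0),(b,t))):
    a=f(B,355,100,60,110,200);o[:a.shape[0],k*200:k*200+200]=a
    c=f(T,255,140,120,120,200);o[:200,400+k*200:600+k*200]=c
    c=f(T,365,180,100,80,200);o[210:370,400+k*200:600+k*200]=c
cv2.imwrite('pics/cmp.png',o)
```

```text
(no output)
```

View pics/cmp.png

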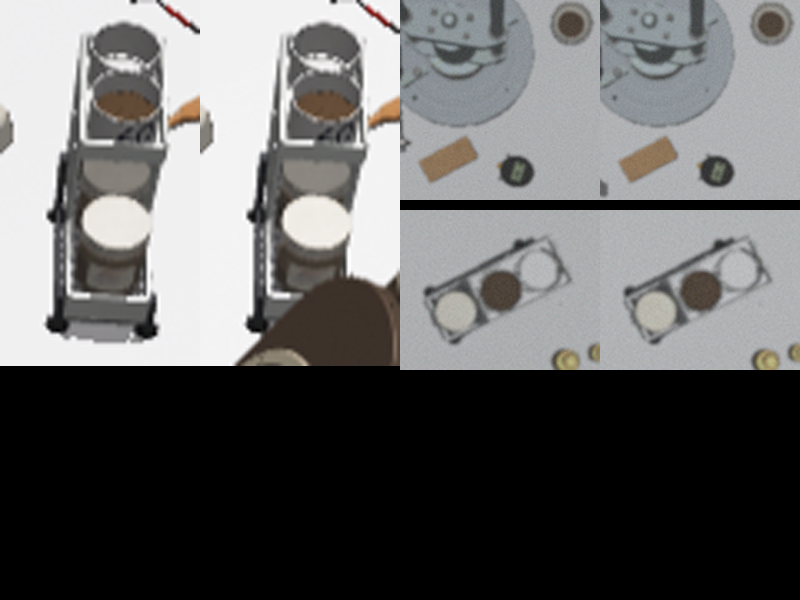

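The before and after views match. A jar now stands at the front stop exactly where the first one stood, and another is behind it under the roof. The block, stopwatch and dish have not moved. Handing in.

```bash
python3 -c "
from rig import manip
print(manip.state()['time']);manip.close_job()"
```

```text
26.675
the job is handed in; nothing more can be done
```

The job is done and handed in at 26.7 s, with the arm clear of everything. I took the front jar leaning the gripper back 31°, lifted it 24 mm square to the lane and turned it upright. I then carried it round the front of the rig and set it down in the tray in the grip; contact came at an estimated 17 mm against the expected 18 mm. After letting go I pushed the tray shut with the closed fingers.

**Last checks:**
- **Tray:** two pushes, with force limits of 12 N and then 20 N, stopped at the same place. The model of the shut tray matched both pictures to within about 1–2 mm.
- **Taken jar:** it shows upright inside the cabinet.
- **Lane:** the next jar is against the front stop with the third behind it. In the scene picture the third jar is only partly visible under the roof.
- **Bystanders:** the block, stopwatch and dish look unmoved.

No check failed or disagreed.

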